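# Tip the rack feet into the bin and hold the spring clip open over its label card

## Task

Lift the red handle of the tip tray so that all four black rack feet slide off into the grey bin, and let the tray back down level. Then pinch the tails of the orange spring clip parked on the silver rack ear to open it, take it off, and hold it wide open astride the top edge of the bin's white label card, upright, square to the card, near the middle of that edge, with the edge well inside the mouth and the clip not touching the card. Finish while still holding the clip open there, and leave the brass plug, blue knob and tape roll alone.

Things in the scene. Friction and masses are not known exactly. Their poses are not given: they have to be found in the camera images.
- bin_in (a point): Centre of the inner floor of the grey open-topped bin of the fixed sorting station, 4 mm above the table. Bin inside 150 mm (x) by 130 mm (y), rim 60 mm above the table, walls 4 mm. Its y axis points from the bin to the tip tray, z up. The station's place and yaw vary; it cannot move.
- tray_hinge (a point): Middle of the hinge axis of the aluminium tip tray on the station, 74 mm above the table; axes parallel to the bin's; the hinge axis is x. At rest the tray reaches from the hinge 150 mm along +y, 124 mm wide, its floor 2 mm above the axis, side and rear walls to 24 mm above the axis, open at the hinge end, which overhangs the bin.
- tray_handle (a point): Middle of the red round handle bar (10 mm thick, 84 mm long between two posts, parallel to the hinge axis) above the tray's rear wall; at rest 148 mm along +y and 52 mm above the hinge axis, 28 mm clear above the rear wall's top. Moves and turns with the tray. Free room all round and above; the bar may turn between the fingers.
- tray (a joint): Tip angle of the tray, rad: 0 level at rest, grows as the handle is lifted, stop at 1.05. It weighs 0.25 kg and sinks back by itself if let go. The feet slide off somewhere between 0.5 and 0.95 rad: tip it to about 1.0 and wait a moment.
- foot0_center (a point): Centre of a loose black plastic rack foot, a disc 36 mm across and 19 mm high, 20 to 45 g, that starts on the tray.
- foot1_center (a point): Centre of a loose black plastic rack foot, a disc 36 mm across and 19 mm high, 20 to 45 g, that starts on the tray.
- foot2_center (a point): Centre of a loose black plastic rack foot, a disc 36 mm across and 19 mm high, 20 to 45 g, that starts on the tray.
- foot3_center (a point): Centre of a loose black plastic rack foot, a disc 36 mm across and 19 mm high, 20 to 45 g, that starts on the tray.
- card_edge (a point): Middle of the top edge of the white upright label card fixed on the bin's end wall away from the tray; card 70 mm wide (x), 3 mm thick (y, its normal), edge 115 mm above the table; a black holder begins 55 mm below the edge.
- ear: Fixed silver rack ear, an upright 3 mm plate 90 mm wide (x), 70 mm high, normal along y; origin at the foot of the plate; 4 mm flange on the table reaching 51 mm to +y. The clip is parked astride its top edge. Place and yaw vary.
- clip_pivot (a point): Centre of the steel pivot barrel (10 mm thick, 26 mm along x) of the orange spring clip, 60 g. z points up from jaws to tails, y is the line along which tails are squeezed and jaws open. Jaws 24 mm wide (x), 42 mm long below the pivot, inward black pads at 34 to 42 mm below it. Parked, the ear's top edge lies about 22 mm below the pivot.
- clip_tails (a point): Grip point of the clip, between its tails 34 mm above the pivot, axes as clip_pivot. Tails: two flat plates 24 mm wide (x), from 6 to 45 mm above the pivot, splayed like a V: 43 mm over their tops (y) when parked, parallel and 21 mm over the outside when fully open.
- jaw_a (a joint): Angle of one clip lever, rad; the other mirrors it. 0 closed on a 3 mm edge (as parked), -0.035 fully closed, 0.26 fully open (stop), pads about 22 mm apart. Pinching the tails at the grip point takes about 3 N to start and 7 N to reach the stop; a 15 to 20 N grip holds it open firmly. Wide open means over 0.17.
- plug_c (a point): Brass patch plug lying on the table (73 mm long, 15 mm thick), the middle of its thick part; leave alone.
- knob_c (a point): Blue anodised knob on the table (34 mm across, 16 mm high), its centre; leave alone.
- tape_c (a point): Roll of white tape on the table (90 mm across, 25 mm high), its centre; leave alone.
Not all that is in view belongs to the job. What is shaped like the part that bears foot0_center but pink is not meant.

How it is judged:
By the outcome, as a careful person would: the job done as asked, in the order asked, and still so for the second after the job is handed in, while the arm keeps its last pose, push and grip.
It also fails if it takes over 64 s, if anything falls off the work surface, if the arm or the gripper's body presses on something with over 40 N, if the wrist force passes 120 N, or if a joint passes its speed limit or range.

## Robot

A 6-joint arm with a two-finger parallel gripper is mounted at the origin on the work surface. World frame = base frame: x ahead of the robot, y to its left, z up, the work surface at z = 0. Lengths are in m, angles in rad, forces in N, time in s.
With the tool pointing down it reaches from about 0.225 to 0.875 m from the base axis. Payload 3.4 kg.
Tool frame: the origin (TCP) lies at the very end of the fingers, on their centre line; the grasp point (between the pads) lies 19 mm behind it (manip.pinch_z is the distance from the TCP to the grasp point, in m); z points along the fingers, y is the line along which they close (so a half turn about z gives the same grasp; the last joint's range is limited). The gripper opens to 85 mm and grips with 20 to 120 N. Pads are 22 mm wide; open, the fingers measure 114 mm over their backs; the gripper's body (76 mm by 85 mm) begins 54 mm behind the grasp point. The pads swing forward as they close: fully open they stand 13 mm farther back than shut.
Start: joints at [1.131, 0.276, 1.505, -0, 1.361, -0.121], TCP at [0.18, 0.546, 0.231] pointing down, gripper open.
Joint ranges: [-2.89, 2.89], [-0.75, 2.08], [0.22, 2.7], [-1.18, 4.32], [0.11, 2.71], [-2.7, 2.7]. Speed limits (rad/s): [2.57, 2.57, 3.14, 3.14, 3.14, 3.14].

## Interface

Orientations are given as a unit quaternion [w, x, y, z].
In Python, from rig import manip gives the robot as it stands. The module is installed in compiled form; this text tells all that it offers.
- The arm moves only by the shell command python3 -m jog 'ROWS' [FORCE]. ROWS is JSON, a list of rows, each an object of numbers: "dx", "dy", "dz": the shift along the tool's x, y, z each as a share of 25 cm, from -1 to 1; "ax", "ay", "az": the turn, a rotation vector about the tool's x, y, z each as a share of 90 degrees, from -1 to 1; "grip": the opening, from -1 (shut) to 1 (fully open), so that 0 is half open. A call has 1 to 5 rows; each row is the pose to reach, as a shift and turn from the pose commanded when the call began, along the tool's axes at that moment; what a row does not reach only later rows make up. A row lasts 1/12 s, in which the tool goes at most 41.7 mm and 7.16 degrees, less where a joint would pass 70% of its speed; a pose out of reach is approached as far as the arm can. A call with a number of a shift or a turn outside -1 to 1 is refused whole. A call with a gripper value outside its range is refused whole. The fingers move at their own pace and stop on an object; FORCE is the grip in N (left out, the last holds). Time passes only in rows, so rows that repeat a pose let the fingers close. It gives the time, the measured TCP pose, the force, the opening and the grip force at its end, in the units of the state.
- manip.get_state(): the state, without advancing time (a new reading comes with each control period).
- manip.get_image(name): name is "scene" or "side" or "wrist"; returns a dict with "img" (384x512x3 uint8, red, green, blue), "mtx" (3x3 intrinsics, pixels), "k1" (the pictures are not rectified: a ray, as slopes to the right and down, at radius r is drawn at 1 + k1 r^2 times it, then the intrinsics apply), "world_to_cam" (4x4, takes a point from world to camera coordinates); the wrist camera has in their place "T_tool_cam" (4x4, takes a point from camera to tool coordinates, whose origin is the TCP and whose axes are the flange's). Camera axes: x right, y down, z forward; pixel columns grow to the right and rows downward; lengths in m; the calibration is good to about 2 mm. A picture is of the moment at which its call begins: read the wrist's pose just before it. There is no depth.
- manip.sign_off(): hands the job in; it is judged then, once.
The state is a dict: "clock": time; "qpos": joint angles; "qd": joint speeds; "effort": joint torques, N m; "position": TCP position; "ee_rot": TCP orientation; "contact_force": force on the tool from outside, world axes, zero at the start; "moment": the same for the moment, N m; "width": finger opening in m; "gripper_force": force on a finger pad.
Only numpy, scipy, OpenCV 4.12 (cv2) and the standard library are available. Lean on these libraries where they do the work, as an engineer would, in place of code of your own. Each camera call takes 0.05 s, during which the arm holds its last target. There are 200 camera calls.

## Working session

There is one attempt and no reset: what is moved stays moved. The work goes in short steps, Python scripts to look and compute and a shell command to move; the robot and the scene stay as the last step left them, time stands still between calls to the robot, and variables do not carry over. Pictures are saved under pics/ and viewed, at most 11 in all, crops included, and the job is handed in when it is done.

```bash
mkdir -p pics
python3 - <<'E'
from rig import manip
import cv2,pickle
d={}
for n in("scene","side"):
    i=manip.get_image(n);d[n]=i
    cv2.imwrite(f"pics/{n}0.png",cv2.resize(i["img"][:,:,::-1],(800,600),interpolation=cv2.INTER_CUBIC))
    print(n,i["mtx"].round(1).tolist(),i["k1"],i["world_to_cam"].round(3).tolist())
pickle.dump(d,open("d0.pkl","wb"))
print(manip.get_state())
E
```

```text
scene [[498.1, 0.0, 255.1], [0.0, 498.1, 192.4], [0.0, 0.0, 1.0]] -0.16456491511732763 [[-0.276, 0.961, -0.0, 0.146], [0.51, 0.146, -0.848, -0.17], [-0.814, -0.235, -0.531, 1.648], [0.0, 0.0, 0.0, 1.0]]
side [[390.4, 0.0, 254.0], [0.0, 390.4, 194.5], [0.0, 0.0, 1.0]] -0.04361157368555329 [[0.916, -0.402, 0.009, -0.459], [-0.227, -0.536, -0.813, 0.21], [0.332, 0.742, -0.582, 0.678], [0.0, 0.0, 0.0, 1.0]]
{'clock': 0.1, 'qpos': array([ 1.13098787e+00,  2.76512968e-01,  1.50601958e+00, -2.06244813e-05,
        1.36069704e+00, -1.21006255e-01]), 'qd': array([-0.00187278, -0.00158606, -0.00517206,  0.00195155, -0.00070382,
       -0.00058105]), 'effort': array([ 1.89320781e-03, -4.17703021e+01, -2.46403402e+01,  4.50442440e-04,
        5.87608825e-03,  2.67017623e-05]), 'position': array([0.18003223, 0.5455854 , 0.23053173]), 'ee_rot': array([-2.16817822e-04,  1.58724742e-01,  9.87322534e-01, -7.89288208e-04]), 'contact_force': array([-0.12510763, -0.24415891, -1.08687189]), 'moment': array([ 0.0189656 , -0.02732914,  0.04499601]), 'gripper_force': 0.0, 'width': 0.08532616204587895}
```

View pics/scene0.png

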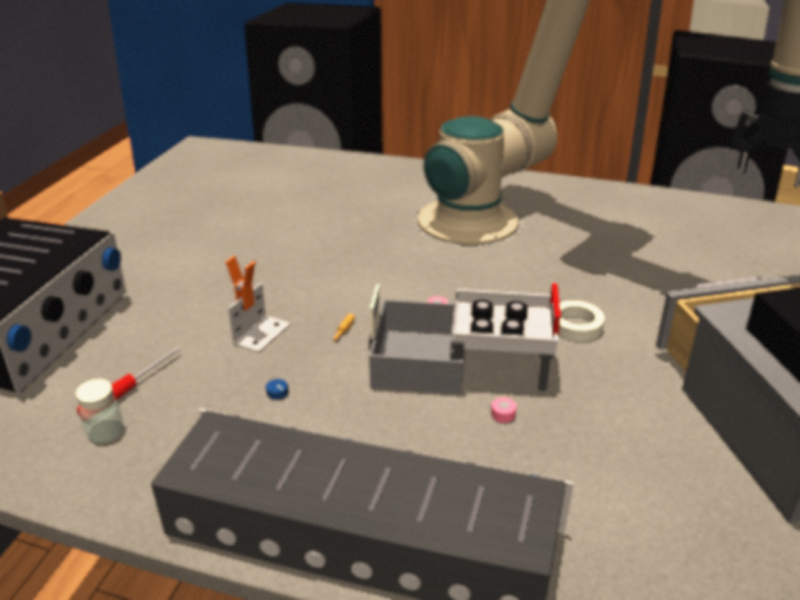

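View pics/side0.png

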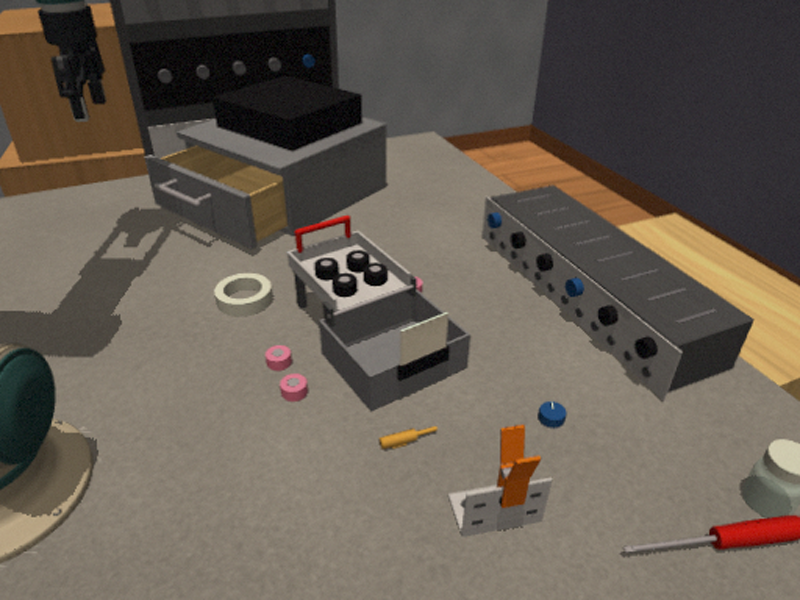

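Scene view: tray with four black feet at (500,318), red handle at (556,307), bin at (418,345), card at (376,303) and orange clip on the ear at (243,285). In the side view the handle is at (324,230), the card at (423,337) and the clip at (515,465). The discs at (278,357), (293,386) and (420,284) are pink, so they are not meant; the four black discs on the tray fit. I'll enlarge these in one crop.

Run:
```python
import pickle,cv2,numpy as np
d=pickle.load(open("d0.pkl","rb"))
M=np.zeros((600,800,3),np.uint8)
def put(n,x0,y0,w,h,s,X,Y):
    c=cv2.resize(d[n]["img"][y0:y0+h,x0:x0+w,::-1],None,fx=s,fy=s,interpolation=cv2.INTER_CUBIC);M[Y:Y+h*s,X:X+w*s]=c
put("side",180,135,125,130,4,0,0)       # px = 180+u/4 ,135+v/4
put("scene",230,178,95,80,3,510,0)      # 
put("side",284,268,75,75,3,510,245)
put("scene",140,160,50,65,2,510,470)
put("scene",290,178,75,40,2,650,480)
cv2.imwrite("pics/m1.png",M)
```

```text
(no output)
```

View pics/m1.png

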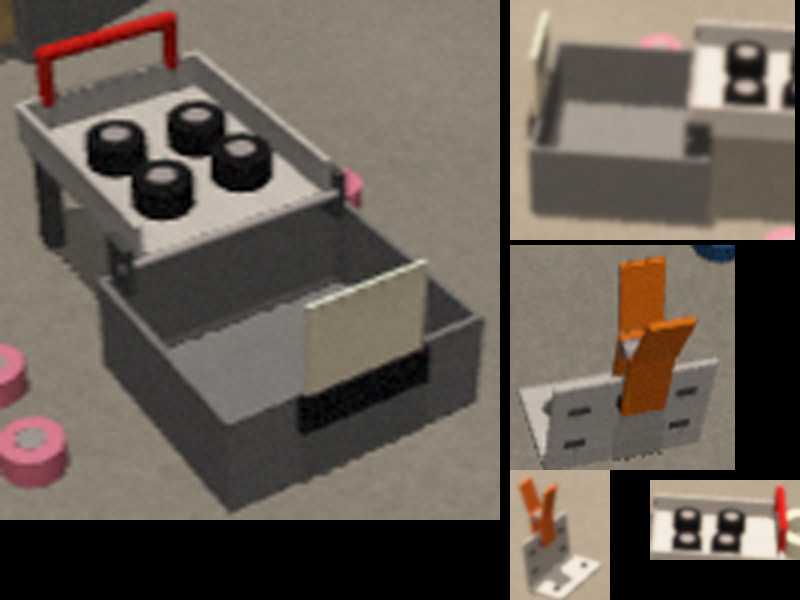

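```bash
cat > h.py <<'E'
import numpy as np,cv2
from scipy.spatial.transform import Rotation as R
from scipy.optimize import least_squares
def proj(im,P,T=None):
    T=im["world_to_cam"] if T is None else T
    p=np.atleast_2d(P)@T[:3,:3].T+T[:3,3]; s=p[:,:2]/p[:,2:]
    s=s*(1+im["k1"]*(s**2).sum(1,keepdims=True)); K=im["mtx"]
    return s*[K[0,0],K[1,1]]+K[:2,2]
def place(x,y,yaw,P):
    P=np.array(P,float);c,s=np.cos(yaw),np.sin(yaw)
    return np.c_[x+c*P[:,0]-s*P[:,1],y+s*P[:,0]+c*P[:,1],P[:,2]]
def wq(q): return R.from_quat([q[1],q[2],q[3],q[0]]).as_matrix()
def wcam(im,st):
    T=np.eye(4);T[:3,:3]=wq(st["ee_rot"]);T[:3,3]=st["position"]
    return np.linalg.inv(T@im["T_tool_cam"])
def target(st,pos,zdown_yaw=None,Rt=None):
    """rows units to go from the measured pose to TCP pos, tool down with tool-y along yaw"""
    R0=wq(st["ee_rot"])
    if Rt is None:
        best=None
        for k in(0,np.pi):
            y=np.array([np.cos(zdown_yaw+k),np.sin(zdown_yaw+k),0]);z=np.array([0,0,-1.]);M=np.c_[np.cross(y,z),y,z]
            a=np.linalg.norm(R.from_matrix(R0.T@M).as_rotvec())
            if best is None or a<best[0]:best=(a,M)
        Rt=best[1]
    return (R0.T@(np.array(pos)-st["position"])/.25).round(3),(R.from_matrix(R0.T@Rt).as_rotvec()/(np.pi/2)).round(3)
E
python3 - <<'E'
from h import *
import pickle
d=pickle.load(open("d0.pkl","rb"));S,C=d["side"],d["scene"]
sd=lambda a:np.array(a)/4+[180,135]
def mod(v):
    x,y,w,h,c=v
    return place(x,y,w,[[-.042,h+.148,.126],[.042,h+.148,.126],[-.035,c,.115],[.035,c,.115],[-.079,.069,.06],[-.079,-.069,.06],[.079,-.069,.06],[-.079,-.069,0],[.079,-.069,0]])
pix=sd([[44,55],[169,20],[308,306],[427,264],[103,284],[230,418],[483,320],[232,510],[477,403]])
sc=np.array([[528,152],[710,157],[529,212]])/3+[230-170,178.]
def res(v): return np.r_[(proj(S,mod(v))-pix).ravel(),(proj(C,place(*v[:3],[[.079,-.069,.06],[.079,.069,.06],[.079,-.069,0]]))-sc).ravel()]
r=least_squares(res,[.5,.15,.1,.06,-.07],loss="soft_l1");print(r.x.round(4),r.fun.round(1))
e2=lambda a:(np.array(a)-[510,245])/3+[284,268]
pe=e2([[553,393],[718,360],[545,468],[706,437],[652,325],[695,320],[620,263],[664,260]])
def me(v): return place(*v[:3],[[-.045,0,.07],[.045,0,.07],[-.045,0,0],[.045,0,0],[v[3]-.012,-.0215,.137],[v[3]+.012,-.0215,.137],[v[3]-.012,.0215,.137],[v[3]+.012,.0215,.137]])
re=least_squares(lambda v:(proj(S,me(v))-pe).ravel(),[.5,-.2,.1,0],loss="soft_l1");print(re.x.round(4),re.fun.round(1))
x,y,w,h,c=r.x
print("handle",place(x,y,w,[[0,h+.148,.126],[0,h,.074],[0,c,.115]]).round(4).tolist(),"clip",place(*re.x[:3],[[re.x[3],0,.126]]).round(4))
E
```

```text
[ 0.5082  0.0282  0.1705  0.0482 -0.0721] [-0.1  0.2  0.  -0.1  0.5 -0.   0.3 -1.4 -1.9 -1.6 -0.3  1.3  0.4 -1.8
 -0.3  0.4 -0.2 -1.1 -0.5 -1.  -0.6  1.3 -0.3 -0.3]
[ 0.5058 -0.2703 -0.2001  0.0011] [ 0.9 -0.5  0.3  0.5  0.2  1.1 -2.5  1.4 -0.6  0.6  0.9 -0.6 -0.4 -0.9
 -0.  -2.4]
handle [[0.4749, 0.2215, 0.126], [0.5, 0.0757, 0.074], [0.5204, -0.0429, 0.115]] clip [[ 0.5069 -0.2705  0.126 ]]
```

Fits are about 1 px. The handle is near (0.475, 0.222, 0.126) and the clip grip point near (0.507, -0.271, 0.126). Going above the handle.

Run:
```python
from h import *
from rig import manip
st=manip.get_state();print(*target(st,[.475,.2215,.20],.1705+np.pi/2))
print(manip.get_image("wrist")["T_tool_cam"].round(3))
```

```text
[-1.527 -0.861  0.123] [-0.001 -0.    -0.311]
[[ 0.    -0.952 -0.306  0.079]
 [ 1.     0.     0.001  0.001]
 [-0.001 -0.306  0.952 -0.142]
 [ 0.     0.     0.     1.   ]]
```

```bash
python3 -m jog '[{"dx":-0.8,"dy":-0.45,"dz":0,"grip":1},{"dx":-0.8,"dy":-0.45,"dz":0,"grip":1},{"dx":-0.8,"dy":-0.45,"dz":0,"grip":1},{"dx":-0.8,"dy":-0.45,"dz":0,"grip":1},{"dx":-0.8,"dy":-0.45,"dz":0,"grip":1}]'
python3 -m jog '[{"dx":-0.72,"dy":-0.41,"dz":0.1,"az":-0.31,"grip":1},{"dx":-0.72,"dy":-0.41,"dz":0.1,"az":-0.31,"grip":1},{"dx":-0.72,"dy":-0.41,"dz":0.1,"az":-0.31,"grip":1},{"dx":-0.72,"dy":-0.41,"dz":0.1,"az":-0.31,"grip":1},{"dx":-0.72,"dy":-0.41,"dz":0.1,"az":-0.31,"grip":1}]'
python3 -m jog '[{"dx":0,"grip":1},{"dx":0,"grip":1}]'
python3 - <<'E'
from h import *
from rig import manip
st=manip.get_state();print(*target(st,[.475,.2215,.20],.1705+np.pi/2))
E
```

```text
[-1.527 -0.861  0.123] [-0.001 -0.    -0.312]schema error: expected keys dx, dy, dz, ax, ay, az, grip
schema error: expected keys dx, dy, dz, ax, ay, az, grip
schema error: expected keys dx, dy, dz, ax, ay, az, grip
```

```bash
python3 -m jog '[{"dx":-0.8,"dy":-0.45,"dz":0,"ax":0,"ay":0,"az":0,"grip":1},{"dx":-0.8,"dy":-0.45,"dz":0,"ax":0,"ay":0,"az":0,"grip":1},{"dx":-0.8,"dy":-0.45,"dz":0,"ax":0,"ay":0,"az":0,"grip":1},{"dx":-0.8,"dy":-0.45,"dz":0,"ax":0,"ay":0,"az":0,"grip":1},{"dx":-0.8,"dy":-0.45,"dz":0,"ax":0,"ay":0,"az":0,"grip":1}]'
python3 - <<'E'
from h import *
from rig import manip
st=manip.get_state();print(*target(st,[.475,.2215,.20],.1705+np.pi/2))
E
```

```text
clock: 0.57
position: [0.3213, 0.3906, 0.2311]
ee_rot: [-0.0, 0.158, 0.987, -0.0]
contact_force: [0.4, 0.3, -0.9]
width: 0.0856
gripper_force: 0.0
[-0.795 -0.45   0.125] [-0.    -0.    -0.311]
```

```bash
python3 -m jog '[{"dx":-0.79,"dy":-0.45,"dz":0.12,"ax":0,"ay":0,"az":-0.31,"grip":1},{"dx":-0.79,"dy":-0.45,"dz":0.12,"ax":0,"ay":0,"az":-0.31,"grip":1},{"dx":-0.79,"dy":-0.45,"dz":0.12,"ax":0,"ay":0,"az":-0.31,"grip":1},{"dx":-0.79,"dy":-0.45,"dz":0.12,"ax":0,"ay":0,"az":-0.31,"grip":1},{"dx":-0.79,"dy":-0.45,"dz":0.12,"ax":0,"ay":0,"az":-0.31,"grip":1}]'
python3 -m jog '[{"dx":0,"dy":0,"dz":0,"ax":0,"ay":0,"az":0,"grip":1},{"dx":0,"dy":0,"dz":0,"ax":0,"ay":0,"az":0,"grip":1},{"dx":0,"dy":0,"dz":0,"ax":0,"ay":0,"az":0,"grip":1}]'
python3 - <<'E'
from h import *
from rig import manip
st=manip.get_state();print(*target(st,[.475,.2215,.20],.1705+np.pi/2))
im=manip.get_image("wrist");w=wcam(im,st)
I=im["img"].astype(int);m=((I[...,0]>110)&(I[...,1]<60)&(I[...,2]<60)).astype(np.uint8)
P=place(.5082,.0282,.1705,[[-.042,.1962,.126],[.042,.1962,.126]]);print(proj(im,P,w),np.c_[np.nonzero(m)][:, ::-1].min(0),np.c_[np.nonzero(m)][:, ::-1].max(0),m.sum())
b=im["img"][:,:,::-1].copy()
for p in proj(im,P,w):cv2.circle(b,tuple(int(v) for v in p),2,(255,255,0),-1)
cv2.imwrite("pics/w1.png",b)
E
```

```text
clock: 0.98
position: [0.447, 0.2518, 0.2063]
ee_rot: [-0.0, -0.086, 0.996, 0.0]
contact_force: [-0.2, 0.0, -0.3]
width: 0.0855
gripper_force: 0.0
clock: 1.23
position: [0.4461, 0.253, 0.2062]
ee_rot: [-0.001, -0.083, 0.997, 0.0]
contact_force: [-0.8, -0.2, -0.8]
width: 0.0853
gripper_force: 0.0
[-0.093 -0.144  0.025] [ 0.    -0.001 -0.002]
[[198.86761517 177.12599334]
 [204.80095642 284.70111278]] [202 171] [217 291] 1080
```

View pics/w1.png

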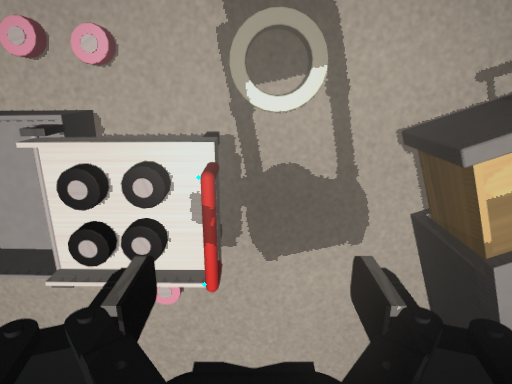

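The wrist view shows the red bar from (209,171) to (212,287), 8 px right of the prediction at (202,231). I'll refit with that.

Run:
```python
from h import *
from rig import manip
st=manip.get_state();im=manip.get_image("wrist");w=wcam(im,st)
I=im["img"].astype(int);m=((I[...,0]>110)&(I[...,1]<60)&(I[...,2]<60)).astype(np.uint8)
v,u=np.nonzero(m);k=np.polyfit(v,u,1);print(k,np.polyval(k,[175,287]))
# bar at z=.126: back-project two ends
def back(px,z):
    return least_squares(lambda q:(proj(im,[q[0],q[1],z],w)[0]-px),[.475,.22]).x
for z in(.126,):
    a=back([np.polyval(k,175),175],z);b=back([np.polyval(k,287),287],z);print(a,b,(a+b)/2,np.linalg.norm(a-b),np.arctan2(*(b-a)[::-1]))
    print(back([np.polyval(k,171),171],z),back([np.polyval(k,291),291],z))
```

```text
[2.20300321e-02 2.03768348e+02] [207.62360333 210.09096693]
[0.43092382 0.22062538] [0.51759704 0.23354616] [0.47426043 0.22708577] 0.08763100204107344 0.1479848416072222
[0.42816685 0.22020997] [0.52108923 0.23406172]
```

Run:
```python
from h import *
from rig import manip
st=manip.get_state();print(*target(st,[.4745,.227,.107],.155+np.pi/2))
```

```text
[-0.096 -0.126  0.398] [ 0.    -0.     0.009]
```

```bash
python3 -m jog '[{"dx":-0.1,"dy":-0.125,"dz":0.1,"ax":0,"ay":0,"az":0.01,"grip":0.2},{"dx":-0.1,"dy":-0.125,"dz":0.25,"ax":0,"ay":0,"az":0.01,"grip":0.2},{"dx":-0.1,"dy":-0.125,"dz":0.4,"ax":0,"ay":0,"az":0.01,"grip":0.2},{"dx":-0.1,"dy":-0.125,"dz":0.4,"ax":0,"ay":0,"az":0.01,"grip":0.2},{"dx":-0.1,"dy":-0.125,"dz":0.4,"ax":0,"ay":0,"az":0.01,"grip":0.2}]' 30
python3 -m jog '[{"dx":0,"dy":0,"dz":0,"ax":0,"ay":0,"az":0,"grip":0.2},{"dx":0,"dy":0,"dz":0,"ax":0,"ay":0,"az":0,"grip":-1},{"dx":0,"dy":0,"dz":0,"ax":0,"ay":0,"az":0,"grip":-1},{"dx":0,"dy":0,"dz":0,"ax":0,"ay":0,"az":0,"grip":-1},{"dx":0,"dy":0,"dz":0,"ax":0,"ay":0,"az":0,"grip":-1}]'
python3 -m jog '[{"dx":0,"dy":0,"dz":0,"ax":0,"ay":0,"az":0,"grip":-1},{"dx":0,"dy":0,"dz":0,"ax":0,"ay":0,"az":0,"grip":-1},{"dx":0,"dy":0,"dz":0,"ax":0,"ay":0,"az":0,"grip":-1},{"dx":0,"dy":0,"dz":0,"ax":0,"ay":0,"az":0,"grip":-1},{"dx":0,"dy":0,"dz":0,"ax":0,"ay":0,"az":0,"grip":-1}]'
```

```text
clock: 1.75
position: [0.4743, 0.2271, 0.1055]
ee_rot: [-0.002, -0.077, 0.997, -0.0]
contact_force: [0.3, -0.4, 0.4]
width: 0.0512
gripper_force: 0.0
clock: 2.17
position: [0.4773, 0.2266, 0.1082]
ee_rot: [0.002, -0.077, 0.997, 0.0]
contact_force: [0.1, -1.6, 5.1]
width: 0.0089
gripper_force: 29.2
clock: 2.58
position: [0.4773, 0.2266, 0.1082]
ee_rot: [0.001, -0.076, 0.997, 0.0]
contact_force: [-0.8, -0.4, 7.6]
width: 0.0089
gripper_force: 29.4
```

```bash
cat > arc.py <<'E'
from h import *
import sys
def arc(st,ths,th0,yaw=.155,off=.019,f=.5):
    xs=np.array([np.cos(yaw),np.sin(yaw),0]);R0=wq(st["ee_rot"]);p0=st["position"];z0=R0[:,2]
    rot=lambda a:R.from_rotvec(xs*a).as_matrix()
    ys=np.array([-np.sin(yaw),np.cos(yaw),0]);r=.148*ys+np.array([0,0,.052])
    for t in ths:
        g=p0-off*z0+rot(t)@r-rot(th0)@r; Rt=rot(f*(t-th0))@R0
        p=g+off*Rt[:,2]
        print(round(t,2),(R0.T@(p-p0)/.25).round(3),(R.from_matrix(R0.T@Rt).as_rotvec()/(np.pi/2)).round(3))
E
python3 - <<'E'
from arc import *
from rig import manip
arc(manip.get_state(),[.07,.14,.21,.28,.35],0)
E
```

```text
0.07 [-0.    -0.013 -0.041] [-0.022  0.     0.   ]
0.14 [-0.    -0.029 -0.081] [-0.045  0.     0.   ]
0.21 [-0.    -0.048 -0.119] [-0.067  0.     0.   ]
0.28 [-0.001 -0.07  -0.156] [-0.089  0.     0.   ]
0.35 [-0.001 -0.094 -0.192] [-0.111  0.     0.   ]
```

```bash
python3 -m jog '[{"dx":0,"dy":-0.013,"dz":-0.041,"ax":-0.022,"ay":0,"az":0,"grip":-1},{"dx":0,"dy":-0.029,"dz":-0.081,"ax":-0.045,"ay":0,"az":0,"grip":-1},{"dx":0,"dy":-0.048,"dz":-0.119,"ax":-0.067,"ay":0,"az":0,"grip":-1},{"dx":0,"dy":-0.07,"dz":-0.156,"ax":-0.089,"ay":0,"az":0,"grip":-1},{"dx":0,"dy":-0.094,"dz":-0.192,"ax":-0.111,"ay":0,"az":0,"grip":-1}]'
python3 - <<'E'
from arc import *
from rig import manip
arc(manip.get_state(),[.42,.49,.56,.63,.7],.35)
E
```

```text
clock: 3.0
position: [0.481, 0.2041, 0.1556]
ee_rot: [-0.005, -0.076, 0.993, 0.089]
contact_force: [2.4, 2.3, -2.5]
width: 0.0087
gripper_force: 29.4
0.42 [-0.    -0.02  -0.038] [-0.022  0.     0.   ]
0.49 [-0.    -0.043 -0.074] [-0.045  0.     0.   ]
0.56 [-0.001 -0.068 -0.108] [-0.067  0.     0.   ]
0.63 [-0.001 -0.095 -0.14 ] [-0.089  0.     0.   ]
0.7 [-0.001 -0.125 -0.17 ] [-0.111  0.     0.   ]
```

```bash
python3 -m jog '[{"dx":0,"dy":-0.02,"dz":-0.038,"ax":-0.022,"ay":0,"az":0,"grip":-1},{"dx":0,"dy":-0.043,"dz":-0.074,"ax":-0.045,"ay":0,"az":0,"grip":-1},{"dx":0,"dy":-0.068,"dz":-0.108,"ax":-0.067,"ay":0,"az":0,"grip":-1},{"dx":0,"dy":-0.095,"dz":-0.14,"ax":-0.089,"ay":0,"az":0,"grip":-1},{"dx":0,"dy":-0.125,"dz":-0.17,"ax":-0.111,"ay":0,"az":0,"grip":-1}]'
python3 - <<'E'
from arc import *
from rig import manip
arc(manip.get_state(),[.76,.82,.88,.94,1.0],.7)
E
```

```text
clock: 3.42
position: [0.4873, 0.1666, 0.1927]
ee_rot: [-0.011, -0.075, 0.982, 0.175]
contact_force: [1.9, 3.2, -0.6]
width: 0.0087
gripper_force: 29.2
0.76 [-0.    -0.022 -0.028] [-0.019  0.     0.   ]
0.82 [-0.    -0.046 -0.055] [-0.038  0.     0.   ]
0.88 [-0.001 -0.072 -0.081] [-0.057  0.     0.   ]
0.94 [-0.001 -0.099 -0.105] [-0.076  0.     0.   ]
1.0 [-0.001 -0.128 -0.127] [-0.095  0.     0.001]
```

```bash
python3 -m jog '[{"dx":0,"dy":-0.022,"dz":-0.028,"ax":-0.019,"ay":0,"az":0,"grip":-1},{"dx":0,"dy":-0.046,"dz":-0.055,"ax":-0.038,"ay":0,"az":0,"grip":-1},{"dx":0,"dy":-0.072,"dz":-0.081,"ax":-0.057,"ay":0,"az":0,"grip":-1},{"dx":0,"dy":-0.099,"dz":-0.105,"ax":-0.076,"ay":0,"az":0,"grip":-1},{"dx":0,"dy":-0.128,"dz":-0.127,"ax":-0.095,"ay":0,"az":0,"grip":-1}]'
python3 -m jog '[{"dx":0,"dy":0,"dz":0,"ax":0,"ay":0,"az":0,"grip":-1},{"dx":0,"dy":0,"dz":0,"ax":0,"ay":0,"az":0,"grip":-1},{"dx":0,"dy":0,"dz":0,"ax":0,"ay":0,"az":0,"grip":-1},{"dx":0,"dy":0,"dz":0,"ax":0,"ay":0,"az":0,"grip":-1},{"dx":0,"dy":0,"dz":0,"ax":0,"ay":0,"az":0,"grip":-1}]'
python3 -m jog '[{"dx":0,"dy":0,"dz":0,"ax":0,"ay":0,"az":0,"grip":-1},{"dx":0,"dy":0,"dz":0,"ax":0,"ay":0,"az":0,"grip":-1},{"dx":0,"dy":0,"dz":0,"ax":0,"ay":0,"az":0,"grip":-1},{"dx":0,"dy":0,"dz":0,"ax":0,"ay":0,"az":0,"grip":-1},{"dx":0,"dy":0,"dz":0,"ax":0,"ay":0,"az":0,"grip":-1}]'
python3 - <<'E'
from arc import *
from rig import manip
st=manip.get_state();g=st["position"]-.019*wq(st["ee_rot"])[:,2];h=np.array([.4973+.003,.0805,.074])
v=g-h;print(v,np.linalg.norm(v),np.arctan2(v[2],v@[-np.sin(.155),np.cos(.155),0])-.338)
im=manip.get_image("side")["img"][120:270,150:350,::-1]
cv2.imwrite("pics/s2.png",cv2.resize(im,None,fx=4,fy=4,interpolation=cv2.INTER_CUBIC))
E
```

```text
clock: 3.83
position: [0.494, 0.1262, 0.2123]
ee_rot: [-0.016, -0.074, 0.966, 0.248]
contact_force: [3.0, 3.0, 3.0]
width: 0.0088
gripper_force: 29.2
clock: 4.25
position: [0.494, 0.1264, 0.2123]
ee_rot: [-0.016, -0.074, 0.966, 0.247]
contact_force: [2.8, 2.9, 6.2]
width: 0.0086
gripper_force: 29.5
clock: 4.67
position: [0.4939, 0.1265, 0.2122]
ee_rot: [-0.016, -0.074, 0.966, 0.247]
contact_force: [1.9, 3.5, 5.8]
width: 0.0086
gripper_force: 29.5
[-0.00509216  0.03692506  0.15490038] 0.15932205647454994 0.9966872425125695
```

View pics/s2.png

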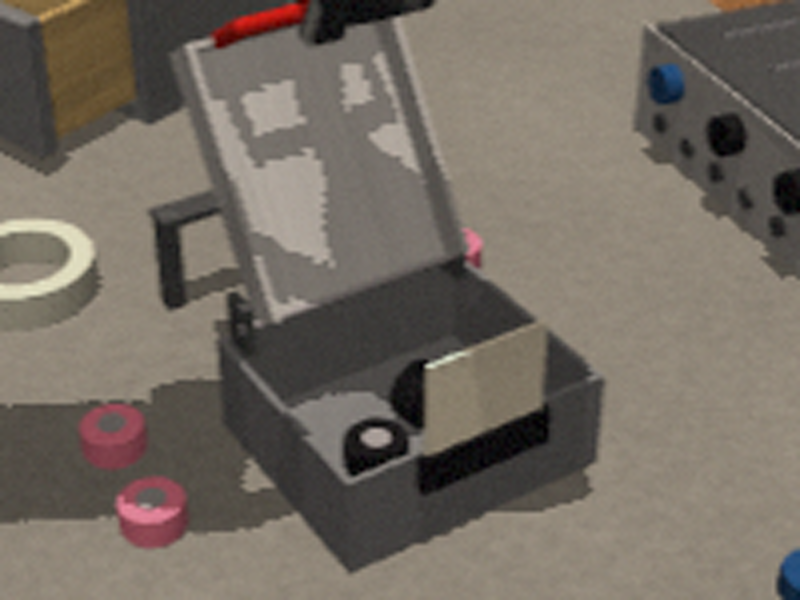

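The tipped tray is empty. Two feet are visible in the bin at (376,445) and (410,390), and the rest are behind the card. Lowering by the same arc.

Run:
```python
from arc import *
from rig import manip
arc(manip.get_state(),[.93,.86,.79,.72,.65],1.0)
```

```text
0.93 [0.    0.029 0.03 ] [ 0.022 -0.    -0.   ]
0.86 [0.    0.056 0.063] [ 0.045 -0.    -0.   ]
0.79 [0.001 0.08  0.097] [ 0.067 -0.    -0.   ]
0.72 [0.001 0.102 0.134] [ 0.089 -0.    -0.001]
0.65 [0.001 0.121 0.171] [ 0.111 -0.    -0.001]
```

```bash
python3 -m jog '[{"dx":0,"dy":0.029,"dz":0.03,"ax":0.022,"ay":0,"az":0,"grip":-1},{"dx":0,"dy":0.056,"dz":0.063,"ax":0.045,"ay":0,"az":0,"grip":-1},{"dx":0,"dy":0.08,"dz":0.097,"ax":0.067,"ay":0,"az":0,"grip":-1},{"dx":0,"dy":0.102,"dz":0.134,"ax":0.089,"ay":0,"az":0,"grip":-1},{"dx":0,"dy":0.121,"dz":0.171,"ax":0.111,"ay":0,"az":0,"grip":-1}]'
python3 - <<'E'
from arc import *
from rig import manip
arc(manip.get_state(),[.58,.51,.44,.37,.3],.65)
E
```

```text
clock: 5.13
position: [0.4863, 0.1727, 0.1885]
ee_rot: [-0.01, -0.075, 0.984, 0.161]
contact_force: [0.8, 2.0, 2.9]
width: 0.0089
gripper_force: 29.7
0.58 [0.    0.023 0.035] [ 0.022 -0.    -0.   ]
0.51 [0.    0.044 0.073] [ 0.045 -0.    -0.   ]
0.44 [0.001 0.062 0.111] [ 0.067 -0.    -0.   ]
0.37 [0.001 0.077 0.151] [ 0.089 -0.    -0.001]
0.3 [0.001 0.09  0.192] [ 0.111 -0.    -0.001]
```

```bash
python3 -m jog '[{"dx":0,"dy":0.023,"dz":0.035,"ax":0.022,"ay":0,"az":0,"grip":-1},{"dx":0,"dy":0.044,"dz":0.073,"ax":0.045,"ay":0,"az":0,"grip":-1},{"dx":0,"dy":0.062,"dz":0.111,"ax":0.067,"ay":0,"az":0,"grip":-1},{"dx":0,"dy":0.077,"dz":0.151,"ax":0.089,"ay":0,"az":0,"grip":-1},{"dx":0,"dy":0.09,"dz":0.192,"ax":0.111,"ay":0,"az":0,"grip":-1}]'
python3 - <<'E'
from arc import *
from rig import manip
arc(manip.get_state(),[.24,.18,.12,.06,0.01],.3)
E
```

```text
clock: 5.55
position: [0.4803, 0.2085, 0.1492]
ee_rot: [-0.004, -0.076, 0.994, 0.074]
contact_force: [1.6, 0.5, 0.9]
width: 0.0087
gripper_force: 30.0
0.24 [0.    0.014 0.034] [ 0.019 -0.    -0.   ]
0.18 [0.    0.027 0.068] [ 0.038 -0.    -0.   ]
0.12 [0.    0.037 0.104] [ 0.057 -0.    -0.   ]
0.06 [0.001 0.045 0.14 ] [ 0.076 -0.    -0.   ]
0.01 [0.001 0.05  0.17 ] [ 0.092 -0.    -0.   ]
```

```bash
python3 -m jog '[{"dx":0,"dy":0.014,"dz":0.034,"ax":0.019,"ay":0,"az":0,"grip":-1},{"dx":0,"dy":0.027,"dz":0.068,"ax":0.038,"ay":0,"az":0,"grip":-1},{"dx":0,"dy":0.037,"dz":0.104,"ax":0.057,"ay":0,"az":0,"grip":-1},{"dx":0,"dy":0.045,"dz":0.14,"ax":0.076,"ay":0,"az":0,"grip":-1},{"dx":0,"dy":0.05,"dz":0.168,"ax":0.092,"ay":0,"az":0,"grip":-1}]'
python3 -m jog '[{"dx":0,"dy":0,"dz":0,"ax":0,"ay":0,"az":0,"grip":-1},{"dx":0,"dy":0,"dz":0,"ax":0,"ay":0,"az":0,"grip":-1},{"dx":0,"dy":0,"dz":0,"ax":0,"ay":0,"az":0,"grip":0.2},{"dx":0,"dy":0,"dz":0,"ax":0,"ay":0,"az":0,"grip":0.2},{"dx":0,"dy":0,"dz":0,"ax":0,"ay":0,"az":0,"grip":0.2}]'
python3 -m jog '[{"dx":0,"dy":0,"dz":0,"ax":0,"ay":0,"az":0,"grip":0.2},{"dx":0,"dy":0,"dz":0,"ax":0,"ay":0,"az":0,"grip":0.2},{"dx":0,"dy":0,"dz":0,"ax":0,"ay":0,"az":0,"grip":0.2}]'
python3 - <<'E'
from h import *
from rig import manip
st=manip.get_state();print(*target(st,[.507,-.2705,.19],-.2+np.pi/2))
E
```

```text
clock: 5.97
position: [0.4772, 0.2266, 0.1088]
ee_rot: [0.001, -0.077, 0.997, 0.002]
contact_force: [1.5, 1.6, 1.0]
width: 0.0085
gripper_force: 30.6
clock: 6.38
position: [0.4762, 0.2257, 0.1089]
ee_rot: [-0.0, -0.076, 0.997, 0.003]
contact_force: [0.2, -0.2, 0.5]
width: 0.0444
gripper_force: 0.0
clock: 6.63
position: [0.4764, 0.2258, 0.1088]
ee_rot: [-0.0, -0.076, 0.997, 0.002]
contact_force: [0.1, 0.5, 0.4]
width: 0.0514
gripper_force: 0.0
[ 0.18  -1.979 -0.334] [ 0.003 -0.001  0.224]
```

```bash
python3 -m jog '[{"dx":0,"dy":0,"dz":-0.4,"ax":0,"ay":0,"az":0,"grip":1},{"dx":0,"dy":0,"dz":-0.4,"ax":0,"ay":0,"az":0,"grip":1},{"dx":0,"dy":0,"dz":-0.5,"ax":0,"ay":0,"az":0,"grip":1},{"dx":0.1,"dy":-1,"dz":-0.5,"ax":0,"ay":0,"az":0,"grip":1},{"dx":0.1,"dy":-1,"dz":-0.5,"ax":0,"ay":0,"az":0,"grip":1}]'
python3 -m jog '[{"dx":0,"dy":-0.6,"dz":0,"ax":0,"ay":0,"az":0,"grip":1},{"dx":0,"dy":-0.6,"dz":0,"ax":0,"ay":0,"az":0,"grip":1},{"dx":0,"dy":-0.6,"dz":0,"ax":0,"ay":0,"az":0,"grip":1},{"dx":0,"dy":-0.6,"dz":0,"ax":0,"ay":0,"az":0,"grip":1},{"dx":0,"dy":-0.6,"dz":0,"ax":0,"ay":0,"az":0,"grip":1}]'
python3 - <<'E'
from h import *
from rig import manip
st=manip.get_state();print(st["position"],*target(st,[.507,-.2705,.19],-.2+np.pi/2))
im=manip.get_image("wrist");cv2.imwrite("pics/w2.png",im["img"][:,:,::-1])
import pickle;pickle.dump((st,im),open("w2.pkl","wb"))
E
```

```text
clock: 7.05
position: [0.4829, 0.1432, 0.2368]
ee_rot: [0.004, -0.079, 0.997, 0.003]
contact_force: [1.4, -1.4, -0.4]
width: 0.0858
gripper_force: 0.0
clock: 7.47
position: [0.5046, -0.011, 0.2326]
ee_rot: [0.0, -0.074, 0.997, 0.001]
contact_force: [-0.2, 0.4, -0.1]
width: 0.0859
gripper_force: 0.0
[ 0.50462549 -0.01098494  0.23257723] [ 0.143 -1.029  0.169] [0.001 0.    0.221]
```

View pics/w2.png

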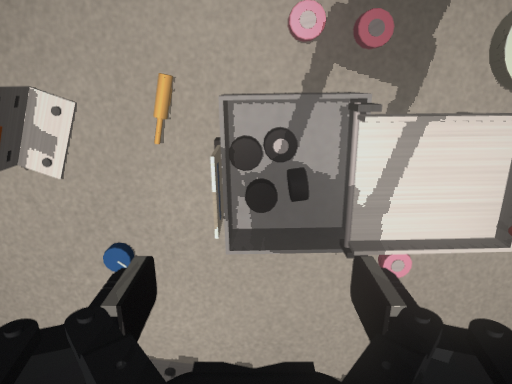

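All four feet lie in the bin, near (246,153), (280,145), (261,195) and (298,184), and the tray is level. The card's top edge runs about (212,153) to (216,238). I'll measure it now.

Run:
```python
from h import *
from rig import manip
im=manip.get_image("wrist");st=manip.get_state();im=manip.get_image("wrist");w=wcam(im,st)
g=im["img"].astype(int).sum(2);print(st["position"],*target(st,[.507,-.2705,.19],-.2+np.pi/2))
for v in range(130,252,6):print(v,g[v,204:232].tolist())
P=place(.5,.0275,.16,[[-.035,-.0721,.115],[.035,-.0721,.115]]);print(P,proj(im,P,w))
```

```text
[ 0.50362732 -0.00673902  0.23249902] [ 0.144 -1.046  0.164] [ 0.004 -0.001  0.223]
130 [443, 439, 441, 444, 453, 455, 453, 455, 456, 455, 447, 443, 442, 443, 409, 187, 187, 188, 186, 206, 269, 289, 286, 286, 286, 328, 440, 439]
136 [447, 449, 451, 452, 448, 443, 446, 446, 447, 441, 437, 444, 442, 442, 409, 228, 185, 186, 186, 198, 250, 286, 287, 286, 331, 439, 442, 442]
142 [443, 445, 448, 435, 354, 196, 194, 195, 196, 195, 243, 384, 431, 432, 408, 278, 183, 184, 184, 193, 246, 286, 277, 227, 150, 145, 169, 187]
148 [429, 427, 425, 426, 395, 257, 319, 331, 320, 284, 273, 293, 312, 309, 306, 275, 181, 180, 180, 180, 183, 167, 149, 164, 189, 190, 191, 189]
154 [429, 417, 343, 332, 329, 310, 273, 270, 270, 270, 271, 308, 391, 282, 281, 264, 197, 181, 179, 170, 148, 147, 148, 149, 154, 182, 183, 182]
160 [590, 673, 671, 643, 427, 270, 270, 269, 268, 270, 270, 271, 281, 283, 283, 269, 217, 180, 178, 176, 172, 148, 143, 145, 152, 178, 179, 179]
166 [519, 670, 670, 656, 527, 268, 261, 221, 181, 241, 267, 285, 327, 282, 282, 276, 237, 178, 174, 176, 186, 237, 281, 278, 256, 183, 160, 170]
1
[... 1466 characters left out ...]
4, 451, 541, 671, 668, 638, 428, 280, 371, 441, 447, 455, 453, 445, 425, 424, 411, 322, 160, 164, 164, 171, 177, 177, 179, 181]
238 [439, 439, 444, 452, 496, 642, 674, 658, 552, 437, 442, 447, 453, 451, 457, 451, 425, 423, 426, 383, 160, 162, 173, 177, 176, 182, 190, 190]
244 [439, 446, 447, 447, 447, 447, 452, 449, 442, 433, 431, 430, 435, 440, 442, 438, 426, 423, 421, 387, 208, 167, 177, 180, 191, 191, 190, 190]
250 [445, 446, 459, 461, 459, 457, 456, 452, 443, 439, 441, 450, 458, 461, 457, 453, 438, 426, 426, 401, 273, 190, 187, 177, 177, 178, 181, 192]
[[ 0.47693389 -0.04925522  0.115     ]
 [ 0.5460398  -0.03810295  0.115     ]] [[201.85626837 147.08194855]
 [206.55702055 230.61099537]]
```

```bash
python3 - <<'E'
from h import *
from rig import manip
st=manip.get_state();im=manip.get_image("wrist");w=wcam(im,st)
f=lambda px:least_squares(lambda q:proj(im,[q[0],q[1],.115],w)[0]-px,[.5,-.05]).x
a,b=f([205.4,155.5]),f([210.6,241]);print(a,b,(a+b)/2,np.linalg.norm(b-a),np.arctan2(*(b-a)[::-1]))
E
python3 -m jog '[{"dx":0.14,"dy":-0.8,"dz":0,"ax":0,"ay":0,"az":0.22,"grip":1},{"dx":0.14,"dy":-0.8,"dz":0,"ax":0,"ay":0,"az":0.22,"grip":1},{"dx":0.14,"dy":-0.8,"dz":0,"ax":0,"ay":0,"az":0.22,"grip":1},{"dx":0.14,"dy":-0.8,"dz":0,"ax":0,"ay":0,"az":0.22,"grip":1},{"dx":0.14,"dy":-0.8,"dz":0,"ax":0,"ay":0,"az":0.22,"grip":1}]'
python3 -m jog '[{"dx":0,"dy":0,"dz":0,"ax":0,"ay":0,"az":0,"grip":1},{"dx":0,"dy":0,"dz":0,"ax":0,"ay":0,"az":0,"grip":1},{"dx":0,"dy":0,"dz":0,"ax":0,"ay":0,"az":0,"grip":1},{"dx":0,"dy":0,"dz":0,"ax":0,"ay":0,"az":0,"grip":1},{"dx":0,"dy":0,"dz":0,"ax":0,"ay":0,"az":0,"grip":1}]'
python3 - <<'E'
from h import *
from rig import manip
st=manip.get_state();print(st["position"],*target(st,[.507,-.2705,.19],-.2+np.pi/2))
im=manip.get_image("wrist");w=wcam(im,st);b=im["img"][:,:,::-1].copy()
import pickle;pickle.dump((st,im),open("w3.pkl","wb"))
P=place(.5058,-.2703,-.2,[[-.0109,-.0215,.137],[.0131,-.0215,.137],[-.0109,.0215,.137],[.0131,.0215,.137],[-.045,0,.07],[.045,0,.07]])
for p in proj(im,P,w):cv2.circle(b,tuple(int(v) for v in p),2,(255,255,0),-1)
print(proj(im,P,w).round(1))
cv2.imwrite("pics/w3.png",b)
E
```

```text
[ 0.48294039 -0.04488861] [ 0.55484803 -0.03263915] [ 0.51889421 -0.03876388] 0.07294353294560235 0.1687302777747395
clock: 8.08
position: [0.4997, -0.2095, 0.2318]
ee_rot: [-0.0, 0.095, 0.995, 0.002]
contact_force: [1.7, 0.1, 0.6]
width: 0.0854
gripper_force: 0.0
clock: 8.5
position: [0.4997, -0.2071, 0.2318]
ee_rot: [-0.001, 0.095, 0.995, 0.003]
contact_force: [-0.1, -0.2, -0.9]
width: 0.0853
gripper_force: 0.0
[ 0.49966558 -0.20708428  0.23181744] [-0.077 -0.244  0.166] [ 0.003 -0.001  0.006]
[[140.9 206.1]
 [143.8 235.6]
 [198.6 206.5]
 [199.9 236.1]
 [184.3 145.4]
 [189.1 236.7]]
```

View pics/w3.png

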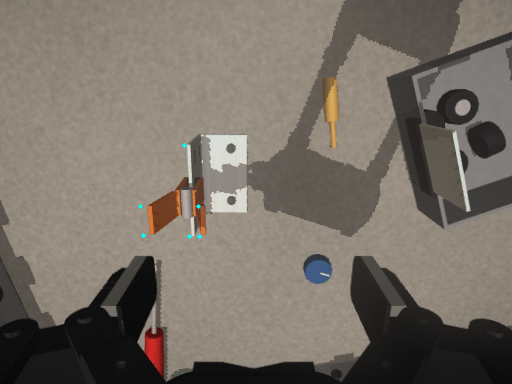

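The wrist view shows the clip's tail tops at (149,207)-(152,236) and near u=205, about 7 px right of the prediction. I'll refine by orange segmentation.

Run:
```python
from h import *
import pickle
st,im=pickle.load(open("w3.pkl","rb"));w=wcam(im,st)
I=im["img"].astype(int)[180:250,130:225];m=(I[...,0]-I[...,2]>45)&(I[...,0]>1.5*I[...,1])
v,u=np.nonzero(m)
for r in range(0,70,4):
    q=u[v==r]; print(r+180,(q.min()+130,q.max()+130) if len(q) else None, end=" ")
f=lambda px,z:least_squares(lambda q:proj(im,[q[0],q[1],z],w)[0]-px,[.5,-.27]).x
print()
for px in([148,206],[151.5,236],[204,204],[206.5,235]):print(px,f(px,.137))
a,b=f([187,143],.07),f([193,236],.07);print("ear",a,b,(a+b)/2,np.linalg.norm(b-a),np.arctan2(*(b-a)[::-1]))
```

```text
180 (np.int64(183), np.int64(201)) 184 (np.int64(180), np.int64(200)) 188 (np.int64(177), np.int64(199)) 192 (np.int64(170), np.int64(202)) 196 (np.int64(163), np.int64(202)) 200 (np.int64(157), np.int64(202)) 204 (np.int64(150), np.int64(202)) 208 (np.int64(148), np.int64(204)) 212 (np.int64(148), np.int64(204)) 216 (np.int64(148), np.int64(204)) 220 (np.int64(149), np.int64(204)) 224 (np.int64(149), np.int64(204)) 228 (np.int64(149), np.int64(205)) 232 (np.int64(150), np.int64(205)) 236 None 240 None 244 None 248 None 
[148, 206] [ 0.49180379 -0.28397792]
[151.5, 236] [ 0.51582345 -0.28824646]
[204, 204] [ 0.49820589 -0.24268998]
[206.5, 235] [ 0.52299489 -0.24666158]
ear [ 0.46008696 -0.25845357] [ 0.54989063 -0.27524826] [ 0.50498879 -0.26685092] 0.09136061669798869 -0.1848799170795775
```

Run:
```python
from h import *
from rig import manip
st=manip.get_state();print(*target(st,[.507,-.2655,.106],-.18+np.pi/2))
```

```text
[-0.073 -0.225  0.502] [ 0.003 -0.001 -0.007]
```

```bash
python3 -m jog '[{"dx":-0.073,"dy":-0.225,"dz":0,"ax":0,"ay":0,"az":-0.007,"grip":1},{"dx":-0.073,"dy":-0.225,"dz":0.15,"ax":0,"ay":0,"az":-0.007,"grip":1},{"dx":-0.073,"dy":-0.225,"dz":0.3,"ax":0,"ay":0,"az":-0.007,"grip":1},{"dx":-0.073,"dy":-0.225,"dz":0.4,"ax":0,"ay":0,"az":-0.007,"grip":1},{"dx":-0.073,"dy":-0.225,"dz":0.4,"ax":0,"ay":0,"az":-0.007,"grip":1}]' 20
python3 -m jog '[{"dx":0,"dy":0,"dz":0.1,"ax":0,"ay":0,"az":0,"grip":1},{"dx":0,"dy":0,"dz":0.1,"ax":0,"ay":0,"az":0,"grip":1},{"dx":0,"dy":0,"dz":0.1,"ax":0,"ay":0,"az":0,"grip":1},{"dx":0,"dy":0,"dz":0.1,"ax":0,"ay":0,"az":0,"grip":0.3},{"dx":0,"dy":0,"dz":0.1,"ax":0,"ay":0,"az":0,"grip":0.3}]'
python3 - <<'E'
from h import *
from rig import manip
st=manip.get_state();print(*target(st,[.507,-.2655,.106],-.18+np.pi/2))
E
```

```text
clock: 8.97
position: [0.5032, -0.2642, 0.126]
ee_rot: [-0.006, 0.091, 0.996, 0.005]
contact_force: [-0.7, 0.4, 0.3]
width: 0.0853
gripper_force: 0.0
clock: 9.38
position: [0.5078, -0.2676, 0.1085]
ee_rot: [0.001, 0.091, 0.996, 0.001]
contact_force: [0.0, -0.5, -0.4]
width: 0.0639
gripper_force: 0.0
[0.005 0.008 0.01 ] [ 0.002  0.001 -0.001]
```

```bash
python3 -m jog '[{"dx":0.005,"dy":0.008,"dz":0.01,"ax":0,"ay":0,"az":0,"grip":0.2},{"dx":0.005,"dy":0.008,"dz":0.01,"ax":0,"ay":0,"az":0,"grip":0},{"dx":0.005,"dy":0.008,"dz":0.01,"ax":0,"ay":0,"az":0,"grip":-0.2},{"dx":0.005,"dy":0.008,"dz":0.01,"ax":0,"ay":0,"az":0,"grip":-1},{"dx":0.005,"dy":0.008,"dz":0.01,"ax":0,"ay":0,"az":0,"grip":-1}]' 20
python3 -m jog '[{"dx":0,"dy":0,"dz":0,"ax":0,"ay":0,"az":0,"grip":-1},{"dx":0,"dy":0,"dz":0,"ax":0,"ay":0,"az":0,"grip":-1},{"dx":0,"dy":0,"dz":0,"ax":0,"ay":0,"az":0,"grip":-1},{"dx":0,"dy":0,"dz":0,"ax":0,"ay":0,"az":0,"grip":-1},{"dx":0,"dy":0,"dz":0,"ax":0,"ay":0,"az":0,"grip":-1}]'
python3 - <<'E'
from rig import manip
import cv2
c=manip.get_image("side")["img"][250:350,265:398,::-1]
cv2.imwrite("pics/s4.png",cv2.resize(c,None,fx=6,fy=6,interpolation=cv2.INTER_CUBIC))
E
```

```text
clock: 9.8
position: [0.5057, -0.265, 0.104]
ee_rot: [-0.001, 0.091, 0.996, 0.002]
contact_force: [0.6, -0.7, -1.3]
width: 0.0199
gripper_force: 23.6
clock: 10.22
position: [0.5057, -0.265, 0.1038]
ee_rot: [-0.001, 0.091, 0.996, 0.002]
contact_force: [0.2, 0.6, -1.5]
width: 0.0199
gripper_force: 23.6
```

View pics/s4.png

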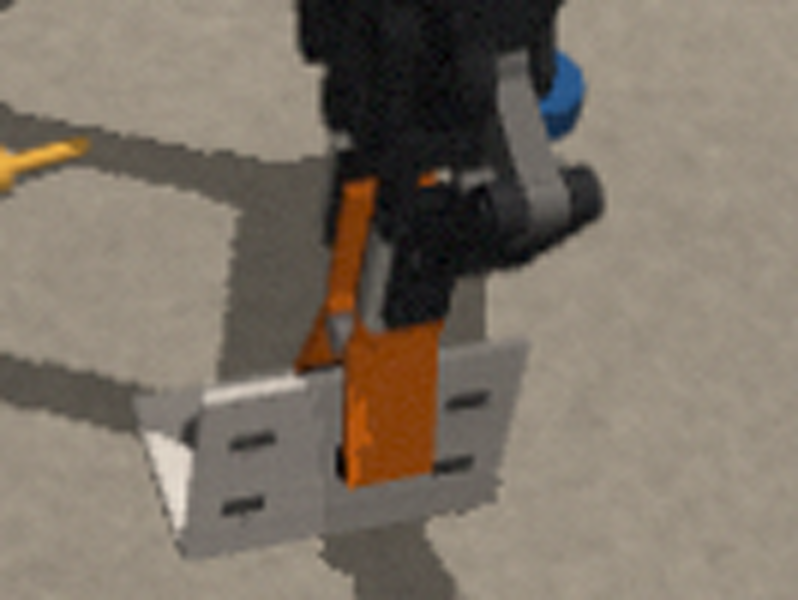

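Width is 19.9 mm at 23.6 N, and the view shows the tails parallel and the jaws clear of the ear plate, so the clip is fully open. Lifting straight up.

```bash
python3 -m jog '[{"dx":0,"dy":0,"dz":-0.06,"ax":0,"ay":0,"az":0,"grip":-1},{"dx":0,"dy":0,"dz":-0.14,"ax":0,"ay":0,"az":0,"grip":-1},{"dx":0,"dy":0,"dz":-0.24,"ax":0,"ay":0,"az":0,"grip":-1},{"dx":0,"dy":0,"dz":-0.36,"ax":0,"ay":0,"az":0,"grip":-1},{"dx":0,"dy":0,"dz":-0.48,"ax":0,"ay":0,"az":0,"grip":-1}]'
python3 -m jog '[{"dx":0,"dy":0,"dz":0,"ax":0,"ay":0,"az":0,"grip":-1},{"dx":0,"dy":0,"dz":0,"ax":0,"ay":0,"az":0,"grip":-1}]'
python3 - <<'E'
from h import *
from rig import manip
st=manip.get_state();print(*target(st,[.519,-.039,.222],.165+np.pi/2))
E
```

```text
clock: 10.68
position: [0.5053, -0.2652, 0.2247]
ee_rot: [-0.001, 0.091, 0.996, 0.003]
contact_force: [0.8, -0.1, -0.4]
width: 0.02
gripper_force: 23.6
clock: 10.85
position: [0.5067, -0.2662, 0.2259]
ee_rot: [0.001, 0.091, 0.996, 0.001]
contact_force: [-0.3, 0.3, -1.5]
width: 0.0197
gripper_force: 23.6
[0.116 0.903 0.018] [ 0.001  0.002 -0.221]
```

```bash
python3 -m jog '[{"dx":0.02,"dy":0.15,"dz":0,"ax":0,"ay":0,"az":-0.05,"grip":-1},{"dx":0.05,"dy":0.3,"dz":0,"ax":0,"ay":0,"az":-0.1,"grip":-1},{"dx":0.07,"dy":0.45,"dz":0,"ax":0,"ay":0,"az":-0.15,"grip":-1},{"dx":0.09,"dy":0.6,"dz":0,"ax":0,"ay":0,"az":-0.2,"grip":-1},{"dx":0.1,"dy":0.75,"dz":0,"ax":0,"ay":0,"az":-0.22,"grip":-1}]'
python3 - <<'E'
from h import *
from rig import manip
st=manip.get_state();print(*target(st,[.519,-.039,.222],.165+np.pi/2))
E
```

```text
clock: 11.27
position: [0.5133, -0.0747, 0.2229]
ee_rot: [-0.002, -0.083, 0.997, 0.003]
contact_force: [-0.1, -0.6, -0.4]
width: 0.0199
gripper_force: 23.6
[-0.046  0.137  0.004] [ 0.004 -0.002  0.   ]
```

```bash
python3 -m jog '[{"dx":-0.046,"dy":0.137,"dz":0,"ax":0,"ay":0,"az":0,"grip":-1},{"dx":-0.046,"dy":0.137,"dz":0,"ax":0,"ay":0,"az":0,"grip":-1},{"dx":-0.046,"dy":0.137,"dz":0,"ax":0,"ay":0,"az":0,"grip":-1},{"dx":-0.046,"dy":0.137,"dz":0,"ax":0,"ay":0,"az":0,"grip":-1},{"dx":-0.046,"dy":0.137,"dz":0,"ax":0,"ay":0,"az":0,"grip":-1}]'
python3 - <<'E'
from h import *
from rig import manip
st=manip.get_state();print(st["position"],*target(st,[.519,-.039,.148],.165+np.pi/2))
im=manip.get_image("wrist");s=manip.get_image("side")["img"]
st=manip.get_state();w=wcam(im,st)
a=cv2.resize(im["img"][100:384,90:422,::-1],(400,342));c=cv2.resize(s[110:260,200:330,::-1],(400,462),interpolation=cv2.INTER_CUBIC)
M=np.zeros((470,800,3),np.uint8);M[:342,:400]=a;M[:462,400:]=c;cv2.imwrite("pics/m5.png",M)
E
```

```text
clock: 11.68
position: [0.5204, -0.0419, 0.2241]
ee_rot: [-0.001, -0.081, 0.997, 0.002]
contact_force: [-0.0, 0.7, -0.8]
width: 0.0199
gripper_force: 23.6
[ 0.52044551 -0.041917    0.22405543] [0.003 0.011 0.304] [ 0.003 -0.001 -0.002]
```

View pics/m5.png

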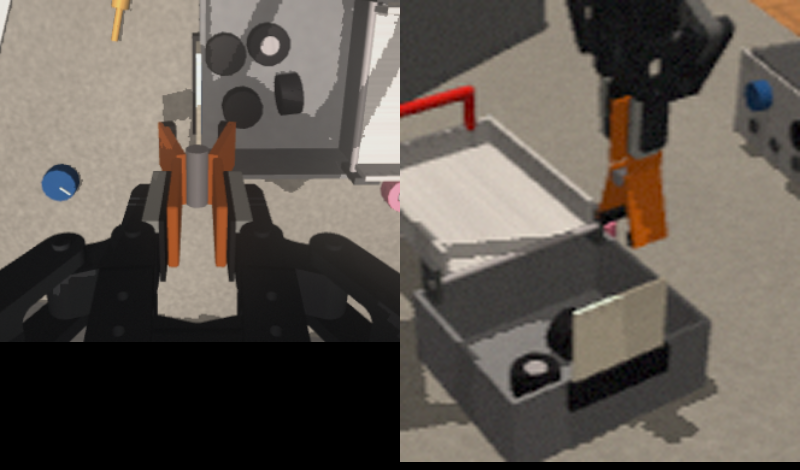

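The wrist tile shows the card edge at u≈198, in line with the clip barrel at u≈198 between the open jaws. The side tile shows the clip above the card. Lowering.

```bash
python3 -m jog '[{"dx":0.003,"dy":0.01,"dz":0.04,"ax":0,"ay":0,"az":0,"grip":-1},{"dx":0.003,"dy":0.01,"dz":0.1,"ax":0,"ay":0,"az":0,"grip":-1},{"dx":0.003,"dy":0.01,"dz":0.16,"ax":0,"ay":0,"az":0,"grip":-1},{"dx":0.003,"dy":0.01,"dz":0.22,"ax":0,"ay":0,"az":0,"grip":-1},{"dx":0.003,"dy":0.01,"dz":0.26,"ax":0,"ay":0,"az":0,"grip":-1}]'
python3 -m jog '[{"dx":0,"dy":0,"dz":0.04,"ax":0,"ay":0,"az":0,"grip":-1},{"dx":0,"dy":0,"dz":0.04,"ax":0,"ay":0,"az":0,"grip":-1},{"dx":0,"dy":0,"dz":0.04,"ax":0,"ay":0,"az":0,"grip":-1},{"dx":0,"dy":0,"dz":0.04,"ax":0,"ay":0,"az":0,"grip":-1},{"dx":0,"dy":0,"dz":0.04,"ax":0,"ay":0,"az":0,"grip":-1}]'
python3 - <<'E'
from h import *
from rig import manip
st=manip.get_state();print(st["position"],*target(st,[.519,-.039,.148],.165+np.pi/2))
im=manip.get_image("wrist");s=manip.get_image("side")["img"]
a=cv2.resize(im["img"][140:290,150:320,::-1],(400,353),interpolation=cv2.INTER_CUBIC);c=cv2.resize(s[140:260,220:330,::-1],(400,436),interpolation=cv2.INTER_CUBIC)
M=np.zeros((470,800,3),np.uint8);M[:353,:400]=a;M[:436,400:]=c;cv2.imwrite("pics/m6.png",M)
E
```

```text
clock: 12.2
position: [0.5185, -0.0387, 0.1579]
ee_rot: [-0.001, -0.081, 0.997, 0.003]
contact_force: [1.4, -0.1, -1.1]
width: 0.02
gripper_force: 23.6
clock: 12.62
position: [0.5205, -0.0384, 0.1508]
ee_rot: [0.001, -0.082, 0.997, 0.002]
contact_force: [-1.0, 0.6, -1.3]
width: 0.02
gripper_force: 23.6
[ 0.52047465 -0.03843336  0.15081148] [ 0.006 -0.001  0.011] [ 0.003  0.001 -0.001]
```

View pics/m6.png

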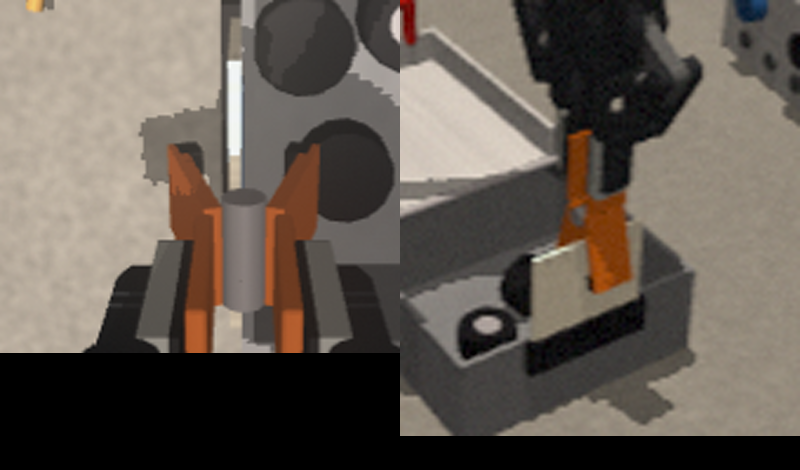

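The jaws straddle the card edge without touching. The edge sits about 4 px left of the barrel, roughly 2.5 mm. In the side tile the clip looks a little right of the card's middle, so I'll check by projecting and segmenting.

Run:
```python
from h import *
from rig import manip
st=manip.get_state();s=manip.get_image("side");im=manip.get_image("wrist");w=wcam(im,st)
p=st["position"];pz=p[2]-.0118
P=place(p[0],p[1],.165,[[-.012,-.018,pz-.042],[.012,-.018,pz-.042],[0,0,pz]])
C=place(.519,-.039,.165,[[-.035,-.0015,.115],[.035,-.0015,.115]])
print("pred jaw bottom",proj(s,P).round(1).tolist(),"card",proj(s,C).round(1).tolist())
print("tile coords:",((proj(s,np.r_[P,C])-[220,140])*3.635+[400,0]).round(0).tolist())
print("wrist pred barrel",proj(im,P[2:],w).round(1),"card",proj(im,C,w).round(1))
f=lambda px:least_squares(lambda q:proj(im,[q[0],q[1],.115],w)[0]-px,[.5,-.05]).x
a=f([250,180]);y=np.array([-np.sin(.165),np.cos(.165)]);print("card minus tcp along normal",(a-p[:2])@y)
I=im["img"].astype(int).sum(2)
for v in range(150,216,5):print(v,I[v,240:262].tolist())
```

```text
pred jaw bottom [[271.5, 218.4], [281.5, 214.2], [272.0, 194.0]] card [[256.4, 210.8], [286.0, 199.1]]
tile coords: [[587.0, 285.0], [624.0, 270.0], [589.0, 196.0], [532.0, 258.0], [640.0, 215.0]]
wrist pred barrel [[251.6 248.4]] card [[247.8 166.8]
 [248.5 280.4]]
card minus tcp along normal -0.0007695173159869576
150 [517, 507, 484, 386, 236, 237, 243, 300, 387, 389, 387, 404, 463, 508, 506, 506, 507, 457, 218, 169, 169, 187]
155 [517, 514, 494, 394, 233, 236, 252, 329, 393, 391, 392, 384, 357, 339, 337, 339, 345, 327, 193, 180, 184, 183]
160 [518, 515, 495, 398, 231, 230, 267, 358, 392, 391, 391, 405, 454, 458, 334, 334, 333, 307, 193, 179, 183, 184]
165 [511, 507, 505, 459, 231, 238, 302, 384, 358, 356, 355, 382, 422, 335, 337, 333, 335, 306, 192, 177, 182, 181]
170 [509, 515, 519, 465, 226, 263, 510, 729, 728, 729, 728, 705, 513, 336, 336, 336, 338, 335, 338, 315, 213, 173]
175 [513, 518, 516, 460, 225, 263, 509, 727, 728, 727, 728, 696, 430, 307, 334, 334, 334, 335, 336, 336, 336, 335]
180 [536, 530, 488, 316, 222, 222, 466, 728, 728, 728, 728, 700, 464, 314, 333, 330, 332, 333, 338, 339, 338, 337]
185 [504, 472, 339, 314, 218, 217, 463, 726, 726, 726, 726, 698, 463, 313, 332, 334, 332, 334, 336, 337, 337, 336]
190 [345, 347, 347, 324, 237, 213, 464, 732, 731, 729, 729, 702, 466, 315, 334, 335, 334, 333, 332, 333, 332, 333]
195 [345, 341, 334, 307, 199, 177, 450, 725, 726, 726, 725, 696, 460, 315, 333, 333, 330, 332, 331, 332, 333, 330]
200 [342, 338, 338, 310, 198, 171, 448, 725, 724, 724, 724, 695, 457, 311, 329, 326, 326, 326, 330, 331, 327, 329]
205 [333, 331, 331, 305, 193, 168, 453, 730, 731, 730, 730, 694, 375, 309, 328, 327, 327, 327, 328, 326, 328, 326]
210 [346, 348, 349, 320, 193, 164, 347, 591, 576, 573, 574, 536, 373, 305, 324, 323, 322, 323, 326, 326, 323, 326]
215 [335, 336, 333, 311, 220, 157, 271, 474, 553, 552, 553, 516, 365, 304, 322, 322, 320, 322, 325, 324, 326, 323]
```

```bash
python3 -m jog '[{"dx":0.01,"dy":-0.006,"dz":0.008,"ax":0,"ay":0,"az":0,"grip":-1},{"dx":0.01,"dy":-0.006,"dz":0.008,"ax":0,"ay":0,"az":0,"grip":-1},{"dx":0.01,"dy":-0.006,"dz":0.008,"ax":0,"ay":0,"az":0,"grip":-1},{"dx":0.01,"dy":-0.006,"dz":0.008,"ax":0,"ay":0,"az":0,"grip":-1},{"dx":0.01,"dy":-0.006,"dz":0.008,"ax":0,"ay":0,"az":0,"grip":-1}]'
python3 -m jog '[{"dx":0,"dy":0,"dz":0,"ax":0,"ay":0,"az":0,"grip":-1},{"dx":0,"dy":0,"dz":0,"ax":0,"ay":0,"az":0,"grip":-1},{"dx":0,"dy":0,"dz":0,"ax":0,"ay":0,"az":0,"grip":-1}]'
python3 - <<'E'
from rig import manip
import numpy as np,cv2
im=manip.get_image("wrist")["img"];s=manip.get_image("side")["img"]
M=np.zeros((470,800,3),np.uint8);M[:353,:400]=cv2.resize(im[140:290,150:320,::-1],(400,353),interpolation=cv2.INTER_CUBIC);M[:436,400:]=cv2.resize(s[140:260,220:330,::-1],(400,436),interpolation=cv2.INTER_CUBIC);cv2.imwrite("pics/m7.png",M)
E
```

```text
clock: 13.23
position: [0.5175, -0.0401, 0.1479]
ee_rot: [-0.0, -0.082, 0.997, 0.002]
contact_force: [-0.6, 0.9, 0.4]
width: 0.0197
gripper_force: 23.6
clock: 13.48
position: [0.5175, -0.0401, 0.148]
ee_rot: [-0.0, -0.082, 0.997, 0.002]
contact_force: [0.3, -0.5, -0.7]
width: 0.0196
gripper_force: 23.6
```

View pics/m7.png

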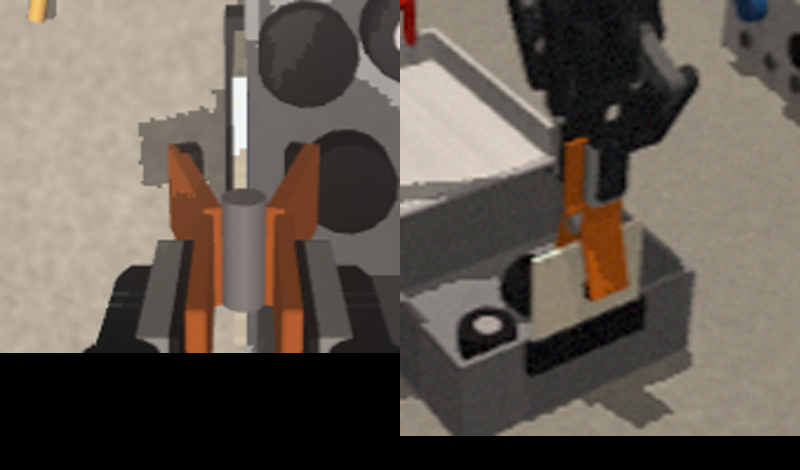

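The card edge (u≈240) is now centred between the jaws (170 to 320). The clip is upright and open near the card's middle, with no contact force.

```bash
python3 -c "from rig import manip; print(manip.sign_off())"
```

```text
the job is handed in; nothing more can be done
None
```

I handed the job in at about 14 s: all four feet are in the bin, the tray is back down level, and the open clip is held astride the middle of the card's top edge with no contact seen; the verdict was not shown.

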